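Pack the freezing box, then open the flask and hold its cap off

TASK

Get the freezing ready: first pack the loose red-lidded jar and the square cold block upright on the floor of the white freezing box, beside the jar already in it. Then unscrew the steel flask's cap - nobody remembers whether its thread is left- or right-handed, so try it both ways without forcing it - lift it straight up until it is a hand's breadth (about 80 mm) above where it sat, and finish while still holding it there level over the flask, not letting go. Leave the bowl and the spatula where they are.

Things in the scene. Friction and masses are not known exactly. Their poses are not given: they have to be found in the camera images.
- jar: The loose specimen jar: upright cylinder with a red lid, 80 mm tall, lid 54 mm diameter (z 56 to 80 mm), clear body 47 to 51 mm diameter. Origin at the centre of its underside, z up. About 0.11 kg. Starts standing on the bench.
- cold_block: The aluminium cold block: square prism 48 x 48 mm, 80 mm tall, four small dark wells in its top. Origin at the centre of its underside, z up, x and y square to its sides. About 0.35 kg. Starts standing on the bench.
- packed_jar: A jar just like the loose one, already standing in the freezing box at the end towards the box's -x; loose. Origin at the centre of its underside.
- freeze_box: White open freezing box fixed to the bench, outside 178 (its x) x 72 (its y) x 44 mm high, walls and floor 6 mm; inside 166 x 60 mm, 38 mm deep. Origin at the centre of its underside, z up. It takes the three items in one row along its x; packed items stick out 42 mm above the walls and can be held across the box's y above the rim.
- cap: The flask's round black screw cap, 60 mm diameter, 42 mm tall, 0.09 kg. Origin at the centre of its underside, z up; x and y turn with it. Coarse thread, turns easily: the wrong way it stops hard within 5 degrees; the right way (clockwise or counter-clockwise, varies, unseen) it lifts free after 65 degrees and turns on to about 105. Until then it cannot be pulled off.
- flask_neck (a point): Centre of the flat seat on the flask's shoulder, where the cap's underside sits, 150 mm above the bench. The neck stands 19 mm above it inside the cap, so the cap must rise about 20 mm to be clear. Axes as the world.
- flask: The stainless steel flask, fixed to the bench: 110 mm diameter body on a 144 mm diameter, 12 mm high foot, shoulder at 150 mm. Origin at the centre of its underside.
- bowl: Bystander: steel bowl, 110 mm across, 45 mm high, on the bench beyond the flask. Origin at the centre of its underside. Not to be moved.
- spatula: Bystander: wooden-handled spatula, under 300 mm long, lying across the far part of the bench. Origin near its middle. Not to be moved.

How it is judged:
By the outcome, as a careful person would: the job done as asked, in the order asked, and still so for the second after the job is handed in, while the arm keeps its last pose, push and grip.
It also fails if it takes over 72 s, if anything falls off the work surface, if the arm or the gripper's body presses on something with over 40 N, if the wrist force passes 120 N, or if a joint passes its speed limit or range.

ROBOT

A 6-joint arm with a two-finger parallel gripper is mounted at the origin on the work surface. World frame = base frame: x ahead of the robot, y to its left, z up, the work surface at z = 0. Lengths are in m, angles in rad, forces in N, time in s.
With the tool pointing down it reaches from about 0.4 to 0.825 m from the base axis. Payload 7 kg.
Tool frame: the origin (TCP) lies at the very end of the fingers, on their centre line; the grasp point (between the pads) lies 19 mm behind it; z points along the fingers, y is the direction in which the jaws open and shut (so a half turn about z gives the same grasp; the last joint's range is limited). The gripper opens to 88 mm and grips with 3 to 60 N. Pads are 19 mm wide; open, the fingers measure 130 mm over their backs; the gripper's body (78 mm by 193 mm) begins 47 mm behind the grasp point.
Start: joints at [-1.05, 0.359, 0.012, 0, -1.224, -0.288], TCP at [0.156, -0.657, 0.205] pointing down, gripper open.
Joint ranges: [-3.07, 3.07], [-1.43, 2.12], [-1.02, 1.25], [-3.03, 1.67], [-3.05, -0], [-3.03, 3.03]. Speed limits (rad/s): [2.39, 2.39, 3.01, 3.14, 3.14, 3.14].

INTERFACE

Orientations are given as [roll, pitch, yaw] about the fixed x, y, z axes, in that order (R = Rz(yaw) Ry(pitch) Rx(roll)).
In Python, from station import arm gives the robot as it stands.
- The arm moves only by the shell command python3 -m inch 'ROWS' [FORCE]. ROWS is text: rows parted by semicolons, each of 7 numbers parted by spaces: the closure, from 0 (fully open) to 1 (shut), then the shift along the tool's x, y, z each as a share of 300 mm, from -1 to 1, then the turn, a rotation vector about the tool's x, y, z each as a share of 60 degrees, from -1 to 1. In form: grip tx ty tz rx ry rz; .... A call has 1 to 12 rows; each row is the pose to reach, as a shift and turn from the pose commanded when the call began, along the tool's axes at that moment; what a row does not reach only later rows make up. A row lasts 1/10 s, in which the tool goes at most 50 mm and 8.59 degrees, less where a joint would pass 70% of its speed; a pose out of reach is approached as far as the arm can. A call with a number of a shift or a turn outside -1 to 1 is refused whole. A call with a gripper value outside its range is refused whole. The fingers move at their own pace and stop on an object; FORCE is the grip in N (left out, the last holds). Time passes only in rows, so rows that repeat a pose let the fingers close. It gives the time, the measured TCP pose, the force and the opening at its end, in the units of the state.
- arm.get_state(): the state, without advancing time (a new reading comes with each control period).
- arm.grab_frame(name): name is "scene" or "top" or "wrist"; returns a dict with "img" (384x512x3 uint8, red, green, blue), "range_z" (384x512 float32, m along the optical axis (not along the pixel's ray), 0 where there is no reading), "fx", "fy", "cx", "cy" (pixels), "dist" ([k1, k2, p1, p2, k3] as OpenCV has them; the pictures are not rectified), "extrinsics" (4x4, takes a point from world to camera coordinates); the wrist camera has in their place "tool_from_camera" (4x4, takes a point from camera to tool coordinates, whose origin is the TCP and whose axes are the flange's). Camera axes: x right, y up, looking along -z (the intrinsics and any distortion apply to the point x, -y, -z); pixel columns grow to the right and rows downward; lengths in m; the calibration is good to about 2 mm. A picture is of the moment at which its call begins: read the wrist's pose just before it.
- arm.job_done(): hands the job in, once; it reports no verdict.
The state is a dict: "t": time; "q": joint angles; "qd": joint speeds; "joint_efforts": joint torques, N m; "eef_pos": TCP position; "ee_rot": TCP orientation; "force": force on the tool from outside, world axes, zero at the start; "moment": the same for the moment, N m; "width": finger opening in m.
Only numpy, scipy, OpenCV 4.12 (cv2) and the standard library are available. Lean on these libraries where they do the work, as an engineer would, in place of code of your own. Each camera call takes 0.05 s, during which the arm holds its last target.

## Working session

There is one attempt and no reset: what is moved stays moved. The work goes in short steps, Python scripts to look and compute and a shell command to move; the robot and the scene stay as the last step left them, time stands still between calls to the robot, and variables do not carry over. Pictures are saved under pics/ and viewed, and the job is handed in when it is done.

```bash
ls; mkdir -p pics; python3 - <<'E'
from station import arm
import cv2,numpy as np
s=arm.get_state()
print({k:np.round(v,3) for k,v in s.items()})
for n in ["scene","top","wrist"]:
    f=arm.grab_frame(n)
    np.savez(f"/tmp/{n}0.npz",**{k:np.array(v) for k,v in f.items()})
    cv2.imwrite(f"pics/{n}0.png",f["img"][:,:,::-1])
    print(n,f["fx"],f["fy"],f["cx"],f["cy"],f["dist"],np.round(f.get("extrinsics",f.get("tool_from_camera")),4).tolist())
E
```

```text
pics
{'t': np.float64(0.0), 'q': array([-1.050e+00,  3.580e-01,  1.300e-02,  1.000e-03, -1.225e+00,
       -2.880e-01]), 'qd': array([ 0.001,  0.001, -0.001, -0.001,  0.   ,  0.   ]), 'joint_efforts': array([-3.1400e-01, -5.4059e+01,  2.6955e+01,  6.1420e+00,  5.2800e-01,
        2.3000e-02]), 'eef_pos': array([ 0.156, -0.657,  0.205]), 'ee_rot': array([-3.141, -0.   , -2.909]), 'force': array([ 0.063,  0.034, -1.025]), 'moment': array([0.002, 0.011, 0.021]), 'width': np.float64(0.088)}
scene 491.3214412161898 491.3214412161898 252.03329169553805 197.39342902708805 [0.04846803 0.         0.         0.         0.        ] [[0.8857, 0.4643, 0.0066, -0.5205], [-0.352, 0.6621, 0.6616, 0.1843], [0.3028, -0.5882, 0.7499, -1.4398], [0.0, 0.0, 0.0, 1.0]]
top 371.52884609802203 371.52884609802203 254.2686565425044 191.8713292748816 [0.00274338 0.         0.         0.         0.        ] [[0.0303, -0.9995, 0.0059, -0.0719], [0.9977, 0.0306, 0.0607, -0.6078], [-0.0609, 0.004, 0.9981, -0.8762], [0.0, 0.0, 0.0, 1.0]]
wrist 287.3791628628081 287.3791628628081 257.0417428146718 190.24125053830133 [-0.03663372  0.          0.          0.          0.        ] [[0.0002, 0.9638, 0.2667, 0.0724], [1.0, -0.0001, -0.0003, -0.0001], [-0.0003, 0.2667, -0.9638, -0.1799], [0.0, 0.0, 0.0, 1.0]]
```

View pics/scene0.png

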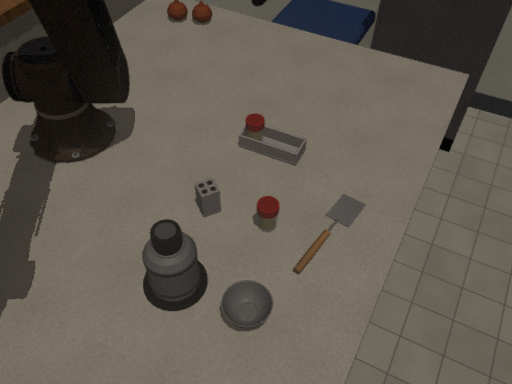

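View pics/top0.png

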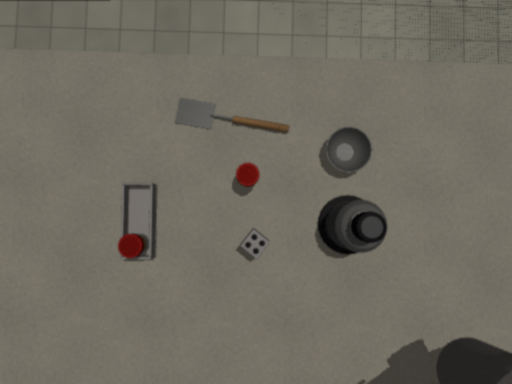

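View pics/wrist0.png

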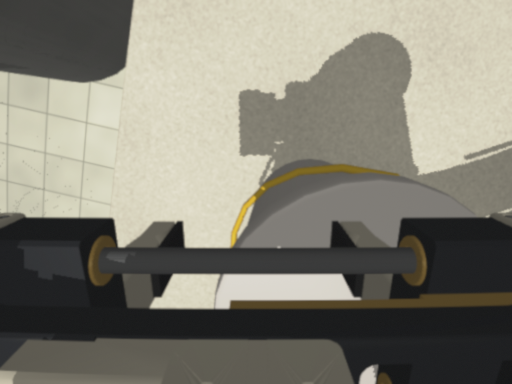

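The top view shows the box at about (139,220), the packed jar's lid at (131,246), the loose jar at (248,175), the cold block at (255,243), the cap at (370,227), the bowl at (348,150) and the spatula at (232,116). The gripper is well clear of them all. Next I'll measure positions.

```bash
cat > h.py <<'E'
import numpy as np,cv2
from scipy.spatial.transform import Rotation as R
def load(n): 
    f=np.load(n,allow_pickle=True); return {k:f[k] for k in f.files}
def K(f): return np.array([[f["fx"],0,f["cx"]],[0,f["fy"],f["cy"]],[0,0,1]],float)
def rays(f,uv,T=None):
    """T: camera->world"""
    if T is None: T=np.linalg.inv(f["extrinsics"])
    p=cv2.undistortPoints(np.asarray(uv,float).reshape(-1,1,2),K(f),np.asarray(f["dist"],float)).reshape(-1,2)
    d=np.c_[p[:,0],-p[:,1],-np.ones(len(p))]
    return T[:3,3],d@T[:3,:3].T
def onplane(f,uv,z,T=None):
    o,d=rays(f,uv,T); return o+d*((z-o[2])/d[:,2])[:,None]
def cloud(f,T=None):
    v,u=np.mgrid[0:384,0:512]; o,d=rays(f,np.c_[u.ravel(),v.ravel()],T)
    return (o+d*f["range_z"].reshape(-1,1)).reshape(384,512,3)
def circ(p):
    A=np.c_[2*p,np.ones(len(p))]; s=np.linalg.lstsq(A,(p**2).sum(1),rcond=None)[0]
    return s[:2],np.sqrt(s[2]+s[:2]@s[:2])
E
python3 - <<'E'
from h import *
f=load("/tmp/top0.npz"); P=cloud(f); img=f["img"].astype(int); z=P[:,:,2]; ok=f["range_z"]>0
print("bench z",np.median(z[150:350,180:230]))
red=(img[:,:,0]>90)&(img[:,:,1]<50)
def win(m,u0,u1,v0,v1):
    w=np.zeros_like(m);w[v0:v1,u0:u1]=m[v0:v1,u0:u1];return w
def mec(m,zp,name):
    c,_=cv2.findContours(m.astype(np.uint8),0,1);c=max(c,key=cv2.contourArea).reshape(-1,2)
    p=onplane(f,c,zp)[:,:2]; print(name,circ(p),cv2.minEnclosingCircle(p.astype(np.float32)),len(c))
mj=win(ok&(abs(z-.08)<.012),225,275,155,200); mec(mj,.08,"jar"); print(np.median(P[mj],0))
mp=win(ok&(abs(z-.086)<.012),110,155,225,262); mec(mp,.086,"packed"); print(np.median(P[mp],0))
mc=win(ok&(z>.18),330,400,190,260); mec(mc,.192,"cap"); print(np.median(P[mc],0))
ms=win(ok&(abs(z-.15)<.012),300,400,190,260); mec(ms,.15,"shoulder")
mb=win(ok&(abs(z-.08)<.015),230,285,220,265)
c,_=cv2.findContours(mb.astype(np.uint8),0,1);c=max(c,key=cv2.contourArea).reshape(-1,2)
print("block",cv2.minAreaRect(onplane(f,c,.08)[:,:2].astype(np.float32)*1000),np.median(P[mb],0))
mx=win(ok&(z>.030)&(z<.055),105,170,175,265)
c=np.argwhere(mx)[:,::-1]
print("box",cv2.minAreaRect(onplane(f,c,.044)[:,:2].astype(np.float32)*1000))
mw=win(ok&(z>.02),310,380,120,185);p=P[mw];print("bowl",p.min(0),p.max(0))
E
```

```text
bench z 0.0005333541125323582
jar (array([ 0.64683834, -0.03679338]), np.float64(0.025910047070616105)) ((0.6469771265983582, -0.03721557557582855), 0.02710418775677681) 65
[ 0.64629481 -0.03705404  0.08068465]
packed (array([0.48031632, 0.21579166]), np.float64(0.026734428865100746)) ((0.47996047139167786, 0.21548809111118317), 0.028485674411058426) 71
[0.48020463 0.21563776 0.08654776]
cap (array([ 0.53952981, -0.27940525]), np.float64(0.02983391017300085)) ((0.5396344065666199, -0.2789131700992584), 0.031709086149930954) 91
[ 0.53936937 -0.27932439  0.19261231]
shoulder (array([ 0.53967857, -0.27824857]), np.float64(0.040295120131711853)) ((0.5397287011146545, -0.27681171894073486), 0.04651115834712982) 198
block ((491.987548828125, -57.869056701660156), (48.208370208740234, 47.7567138671875), 53.186012268066406) [ 0.4921236  -0.05798059  0.08065402]
box ((534.91015625, 217.19122314453125), (176.28598022460938, 75.21663665771484), 1.6288586854934692)
bowl [ 0.66360313 -0.32659485  0.02002609] [ 0.77129985 -0.21870558  0.04880119]
```

```bash
python3 - <<'E'
import cv2
i=cv2.imread("pics/top0.png")
cv2.imwrite("pics/top0z.png",cv2.resize(i[95:275,110:400],None,fx=2.7,fy=2.7,interpolation=cv2.INTER_CUBIC))
E
```

```text
(no output)
```

View pics/top0z.png

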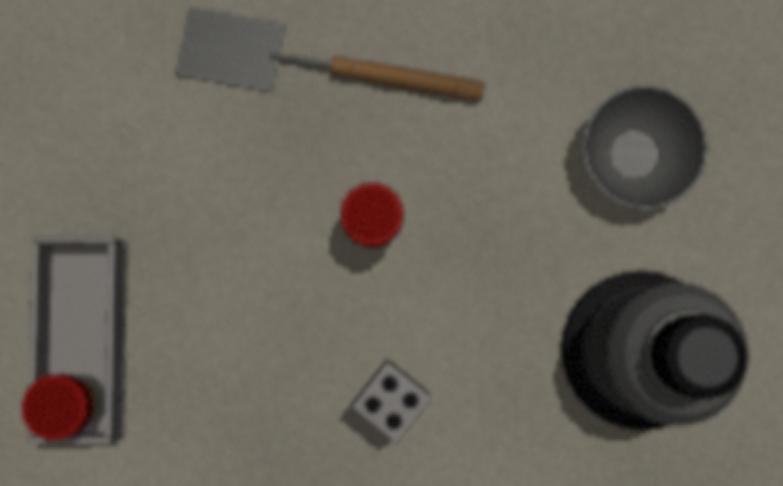

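```bash
cat >> h.py <<'E'
def go(p,yaw,s=None,cmd=None):
    """print row numbers for tool-down target; cmd=(pos,yaw) assumed commanded start pose"""
    if cmd: p0,y0=np.array(cmd[0]),np.radians(cmd[1]); R0=R.from_euler("xyz",[np.pi,0,y0])
    else:
        from station import arm
        s=arm.get_state(); p0=np.array(s["eef_pos"]); R0=R.from_euler("xyz",s["ee_rot"])
    R1=R.from_euler("xyz",[np.pi,0,np.radians(yaw)])
    t=R0.inv().apply(np.array(p)-p0); r=(R0.inv()*R1).as_rotvec()
    print("shift",np.round(t/.3,3),"turn",np.round(np.degrees(r)/60,3),"dist mm",round(np.linalg.norm(t)*1000),"rows~",max(np.linalg.norm(t)/.05,np.degrees(np.linalg.norm(r))/8.59))
E
python3 - <<'E'
from h import *
go([.37,-.42,.28],-178.4)
# box rim from scene and top: rim cells
for n in ["top","scene"]:
    f=load(f"/tmp/{n}0.npz"); P=cloud(f)
    m=(f["range_z"]>0)&(P[...,0]>.42)&(P[...,0]<.66)&(P[...,1]>.15)&(P[...,1]<.28)&(P[...,2]>.037)&(P[...,2]<.05)
    q=P[m]; print(n,m.sum(),cv2.minAreaRect((q[:,:2]*1000).astype(np.float32)))
    for lo,hi in [(.17,.19),(.245,.26)]:
        k=q[(q[:,1]>lo)&(q[:,1]<hi)&(q[:,0]>.47)&(q[:,0]<.61)]
        if len(k)>5: a=np.polyfit(k[:,0]-.535,k[:,1],1); print(lo,len(k),np.degrees(a[0]),a[1])
    for nm,x,y,zz in [("jar",.647,-.037,.08),("cap",.5395,-.279,.192),("pk",.48,.2155,.086),("blk",.492,-.058,.08)]:
        k=P[(f["range_z"]>0)&(abs(P[...,2]-zz)<.004)&(np.hypot(P[...,0]-x,P[...,1]-y)<.036)]
        print(nm,len(k),k.mean(0),(k.min(0)+k.max(0))/2)
E
```

```text
shift [-0.877  0.603 -0.249] turn [-0.001 -0.     0.196] dist mm 328 rows~ 6.562475635152147
top 603 ((534.8319702148438, 219.15748596191406), (176.7517852783203, 73.37110900878906), 1.8132039308547974)
0.17 186 1.39323304844918 0.18541766239820973
0.245 162 1.2920966313824638 0.2512764364076059
jar 437 [ 0.64684004 -0.03680058  0.08076379] [ 0.64706896 -0.03661383  0.08005744]
cap 741 [ 0.53936209 -0.28064563  0.19269553] [ 0.53992443 -0.28108111  0.19211255]
pk 470 [0.48003789 0.21682653 0.08655685] [0.48004275 0.21720162 0.08606034]
blk 462 [ 0.49187374 -0.05796236  0.08065803] [ 0.49212075 -0.05821197  0.08058586]
scene 430 ((536.6515502929688, 218.30535888671875), (178.91758728027344, 77.88765716552734), 0.9325548410415649)
0.17 142 1.081422799456889 0.1848666247317617
0.245 108 0.7475321635909024 0.25159581120483837
jar 309 [ 0.64959116 -0.03818034  0.07980483] [ 0.64948686 -0.03648824  0.08002465]
cap 585 [ 0.54083268 -0.28344733  0.19177443] [ 0.54067373 -0.282625    0.19200857]
pk 196 [0.48325412 0.21627763 0.08534152] [0.48228235 0.21650305 0.08571322]
blk 292 [ 0.49364494 -0.05890222  0.07947852] [ 0.4925232  -0.05732286  0.07983535]
```

```bash
R1='0 -0.877 0.603 -0.249 0 0 0.196'; python3 -m inch '0 -0.877 0.603 -0.249 0 0 0.196;0 -0.877 0.603 -0.249 0 0 0.196;0 -0.877 0.603 -0.249 0 0 0.196;0 -0.877 0.603 -0.249 0 0 0.196;0 -0.877 0.603 -0.249 0 0 0.196;0 -0.877 0.603 -0.249 0 0 0.196;0 -0.877 0.603 -0.249 0 0 0.196;0 -0.877 0.603 -0.249 0 0 0.196;0 -0.877 0.603 -0.249 0 0 0.196'
python3 -c "
from h import *
go([.60,-.16,.28],-178.7)"
```

```text
t: 1.05
eef_pos: [0.3702, -0.4193, 0.2786]
ee_rot: [3.141, -0.001, -3.112]
force: [-0.6, -1.2, -6.8]
width: 0.0874
shift [-0.791  0.842 -0.004] turn [ 0.001 -0.001  0.006] dist mm 346 rows~ 6.9298501520959
```

```bash
python3 -m inch '0 -0.79 0.842 0 0 0 0;0 -0.79 0.842 0 0 0 0;0 -0.79 0.842 0 0 0 0;0 -0.79 0.842 0 0 0 0;0 -0.79 0.842 0 0 0 0;0 -0.79 0.842 0 0 0 0;0 -0.79 0.842 0 0 0 0;0 -0.79 0.842 0 0 0 0;0 -0.79 0.842 0 0 0 0'
python3 -c "
from h import *
go([.647,-.037,.15],-178.7)"
```

```text
t: 1.95
eef_pos: [0.5998, -0.1612, 0.2776]
ee_rot: [3.141, -0.003, -3.114]
force: [-0.3, -1.4, -5.9]
width: 0.0879
shift [-0.17   0.409  0.425] turn [ 0.    -0.003  0.005] dist mm 184 rows~ 3.684903786416911
```

```bash
python3 -m inch '0 -0.17 0.409 0.425 0 0 0;0 -0.17 0.409 0.425 0 0 0;0 -0.17 0.409 0.425 0 0 0;0 -0.17 0.409 0.425 0 0 0;0 -0.17 0.409 0.425 0 0 0;0 -0.17 0.409 0.425 0 0 0'
cat > look.py <<'E'
import sys
from h import *
from station import arm
def look(n,tag):
    s=arm.get_state(); f=arm.grab_frame(n)
    cv2.imwrite(f"pics/{n}{tag}.png",f["img"][:,:,::-1])
    if n=="wrist":
        T=np.eye(4);T[:3,:3]=R.from_euler("xyz",s["ee_rot"]).as_matrix();T[:3,3]=s["eef_pos"]
        f["T"]=T@np.array(f["tool_from_camera"])
    np.savez(f"/tmp/{n}{tag}.npz",**{k:np.array(v) for k,v in f.items()})
    return f,f.get("T")
if __name__=="__main__": look(sys.argv[1],sys.argv[2])
E
python3 look.py wrist 1; python3 -c "
from h import *
go([.647,-.037,.049],-178.7)"
```

```text
t: 2.55
eef_pos: [0.6468, -0.0386, 0.1513]
ee_rot: [-3.141, -0.002, -3.115]
force: [-0.1, -1.5, -6.3]
width: 0.0879
shift [0.001 0.006 0.345] turn [-0.     0.     0.003] dist mm 104 rows~ 2.0705791187715517
```

View pics/wrist1.png

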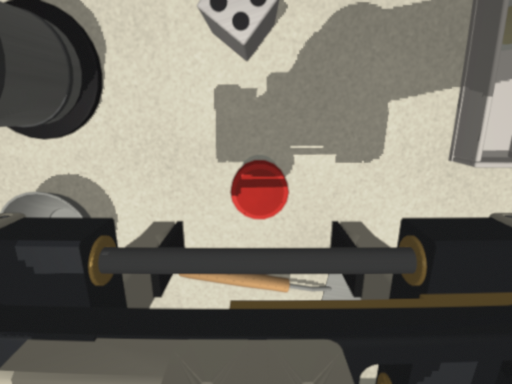

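The lid is at about (260,189) and centred between the fingers. I'll check its position with the wrist camera.

```bash
python3 - <<'E'
from h import *
f=load("/tmp/wrist1.npz"); im=f["img"].astype(int)
m=((im[...,0]>110)&(im[...,1]<60)).astype(np.uint8)
c,_=cv2.findContours(m,0,1);c=max(c,key=cv2.contourArea).reshape(-1,2)
print(circ(onplane(f,c,.08,f["T"])[:,:2]))
E
```

```text
(array([ 0.64403348, -0.03653796]), np.float64(0.024258705845802496))
```

```bash
python3 -m inch '0 0.003 0.006 0.345 0 0 0;0 0.003 0.006 0.345 0 0 0;0 0.003 0.006 0.345 0 0 0;0 0.003 0.006 0.345 0 0 0;0 0.003 0.006 0.345 0 0 0;0.6 0.003 0.006 0.345 0 0 0;0.6 0.003 0.006 0.345 0 0 0;0.6 0.003 0.006 0.345 0 0 0;0.6 0.003 0.006 0.345 0 0 0;0.6 0.003 0.006 0.345 0 0 0;0.6 0.003 0.006 0.345 0 0 0;0.6 0.003 0.006 0.345 0 0 0' 20
python3 -c "
from h import *
go([.646,-.037,.15],-178.7)"
```

```text
t: 3.8
eef_pos: [0.6468, -0.0351, 0.0486]
ee_rot: [-3.142, 0.0, -3.114]
force: [0.0, -1.3, -4.1]
width: 0.0534
shift [ 0.003 -0.006 -0.338] turn [-0.     0.     0.005] dist mm 101 rows~ 2.02840146224473
```

```bash
python3 -m inch '0.6 0 0 -0.15 0 0 0;0.6 0 0 -0.38 0 0 0;0.6 0 0 -0.38 0 0 0;0.6 0 0 -0.38 0 0 0;0.6 0 0 -0.38 0 0 0'
python3 -c "
from h import *
go([.537,.218,.16],-178.7)"
```

```text
t: 4.3
eef_pos: [0.6458, -0.035, 0.1611]
ee_rot: [3.141, -0.001, -3.114]
force: [-1.2, -0.7, -8.5]
width: 0.0535
shift [0.339 0.853 0.005] turn [ 0.001 -0.001  0.004] dist mm 275 rows~ 5.507488995490114
```

```bash
python3 -m inch '0.6 0.339 0.853 0 0 0 0;0.6 0.339 0.853 0 0 0 0;0.6 0.339 0.853 0 0 0 0;0.6 0.339 0.853 0 0 0 0;0.6 0.339 0.853 0 0 0 0;0.6 0.339 0.853 0 0 0 0;0.6 0.339 0.853 0 0 0 0;0.6 0.339 0.853 0 0 0 0;0.6 0.339 0.853 0 0 0 0;0.6 0.339 0.853 0 0 0 0'
python3 look.py wrist 2;python3 look.py top 2; python3 -c "
from h import *
go([.537,.218,.056],-178.7)"
```

```text
t: 5.3
eef_pos: [0.5379, 0.2166, 0.1615]
ee_rot: [-3.141, -0.001, -3.116]
force: [-0.0, -0.9, -8.1]
width: 0.0531
shift [0.004 0.004 0.353] turn [-0.    -0.     0.003] dist mm 106 rows~ 2.1206479236200253
```

View pics/wrist2.png

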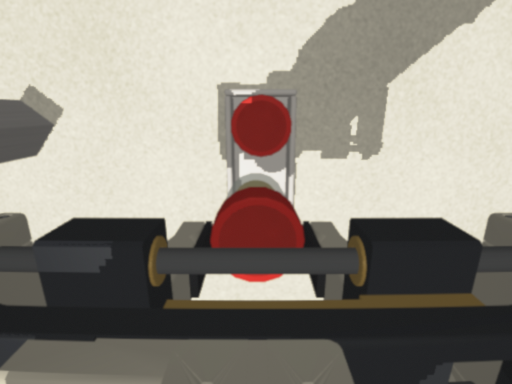

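View pics/top2.png

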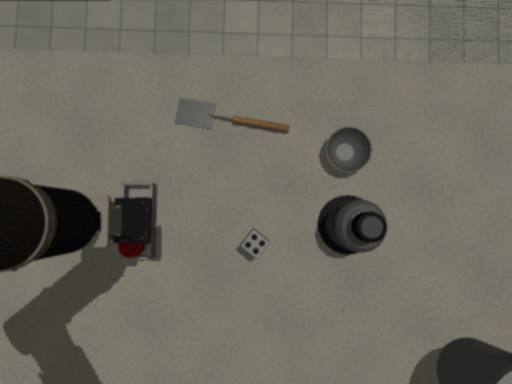

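The wrist view shows the packed lid at (261,126), the box walls at u≈232 and 292, and the held lid at (257,235). I'll measure them all in the same frame.

```bash
python3 - <<'E'
from h import *
f=load("/tmp/wrist2.npz"); im=f["img"].astype(int);T=f["T"]
m=((im[...,0]>80)&(im[...,1]<60)).astype(np.uint8)
m1=m.copy();m1[160:]=0
c,_=cv2.findContours(m1,0,1);c=max(c,key=cv2.contourArea).reshape(-1,2)
print("packed",circ(onplane(f,c,.086,T)[:,:2]))
m2=m.copy();m2[:175]=0;m2[245:]=0
c,_=cv2.findContours(m2,0,1);c=max(c,key=cv2.contourArea).reshape(-1,2);c=c[c[:,1]<230]
print("held top",circ(onplane(f,c,.1925,T)[:,:2]))
# profile rows for walls
for r in (100,150,170): print(r,im[r,215:310].mean(1).astype(int).tolist())
print("col",im[85:110,280].mean(1).astype(int).tolist())
E
```

```text
packed (array([0.47811208, 0.21821541]), np.float64(0.02524330497005189))
held top (array([0.52897603, 0.2160839 ]), np.float64(0.023631307618011663))
100 [227, 225, 209, 165, 146, 145, 144, 143, 141, 136, 132, 135, 138, 136, 127, 111, 98, 102, 121, 137, 142, 142, 142, 142, 142, 141, 137, 128, 118, 114, 114, 115, 118, 120, 121, 119, 105, 80, 70, 68, 68, 67, 65, 65, 65, 65, 64, 64, 65, 66, 66, 68, 68, 69, 69, 70, 71, 70, 70, 69, 71, 76, 86, 100, 119, 132, 138, 141, 141, 142, 141, 136, 118, 99, 94, 100, 117, 133, 137, 137, 132, 127, 132, 136, 136, 136, 139, 140, 141, 140, 140, 140, 140, 139, 138]
150 [225, 226, 226, 221, 199, 156, 140, 140, 141, 139, 133, 127, 132, 137, 136, 130, 113, 97, 99, 117, 135, 140, 140, 140, 139, 135, 124, 110, 96, 83, 72, 67, 67, 67, 66, 67, 66, 65, 63, 63, 62, 61, 61, 60, 61, 61, 60, 61, 60, 61, 61, 61, 62, 64, 64, 65, 66, 66, 66, 66, 67, 69, 75, 85, 102, 122, 134, 138, 139, 138, 131, 114, 97, 96, 109, 125, 135, 137, 134, 130, 133, 141, 142, 140, 139, 139, 144, 160, 172, 174, 176, 178, 179, 179, 178]
170 [223, 223, 224, 223, 223, 223, 225, 225, 224, 224, 222, 219, 219, 225, 225, 213, 174, 125, 100, 108, 126, 137, 140, 157, 208, 233, 237, 237, 237, 237, 237, 237, 237, 237, 237, 237, 237, 237, 237, 237, 237, 236, 236, 236, 236, 236, 233, 227, 205, 165, 151, 149, 145, 141, 139, 140, 139, 140, 139, 140, 141, 144, 148, 149, 150, 162, 198, 223, 227, 226, 203, 143, 103, 99, 115, 131, 137, 136, 134, 136, 152, 194, 221, 225, 226, 227, 228, 227, 227, 227, 225, 223, 225, 227, 227]
col [140, 142, 142, 141, 138, 139, 140, 137, 130, 116, 100, 104, 130, 141, 141, 132, 106, 83, 72, 70, 69, 70, 69, 67, 65]
```

```bash
python3 -m inch '0.6 0 0.004 0.15 0 0 0;0.6 0 0.004 0.25 0 0 0;0.6 0 0.004 0.30 0 0 0;0.6 0 0.004 0.32 0 0 0;0.6 0 0.004 0.34 0 0 0;0.6 0 0.004 0.34 0 0 0;0.6 0 0.004 0.35 0 0 0;0.6 0 0.004 0.35 0 0 0;0.6 0 0.004 0.35 0 0 0'
python3 look.py scene 3;python3 look.py wrist 3
```

```text
t: 6.3
eef_pos: [0.5381, 0.2192, 0.0579]
ee_rot: [3.141, 0.001, -3.114]
force: [-0.0, -1.2, -8.2]
width: 0.0532
```

```bash
python3 - <<'E'
import cv2
i=cv2.imread("pics/scene3.png")
cv2.imwrite("pics/scene3z.png",cv2.resize(i[80:180,190:330],None,fx=5,fy=5,interpolation=cv2.INTER_CUBIC))
E
```

```text
(no output)
```

View pics/scene3z.png

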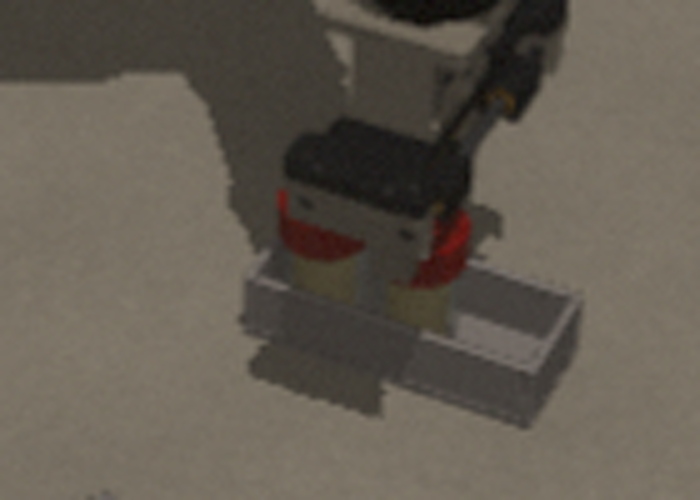

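View pics/wrist3.png

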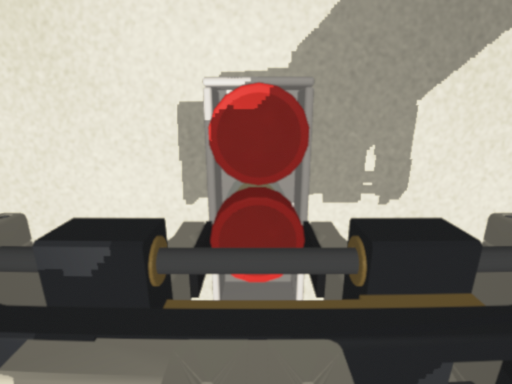

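The jar is in the middle slot and centred, with a small gap to the packed jar. I'll lower the last 3 mm, then release.

```bash
python3 -m inch '0.6 0 0 0.006 0 0 0;0.6 0 0 0.009 0 0 0;0.6 0 0 0.011 0 0 0;0.6 0 0 0.011 0 0 0'
```

```text
t: 6.8
eef_pos: [0.5382, 0.2191, 0.0546]
ee_rot: [3.141, 0.001, -3.114]
force: [-1.0, -2.8, -2.3]
width: 0.0538
```

```bash
python3 -m inch '0.3 0 0 0 0 0 0;0.1 0 0 0 0 0 0;0.1 0 0 0 0 0 0;0 0 0 0 0 0 0;0 0 0 -0.15 0 0 0;0 0 0 -0.35 0 0 0;0 0 0 -0.35 0 0 0;0 0 0 -0.35 0 0 0'
python3 -c "
from h import *
go([.492,-.058,.15],-216.8)"
```

```text
t: 7.6
eef_pos: [0.5387, 0.2198, 0.1608]
ee_rot: [3.139, 0.003, -3.114]
force: [-0.8, -0.5, -7.0]
width: 0.0873
shift [ 0.181 -0.922  0.033] turn [0.004 0.002 0.64 ] dist mm 282 rows~ 5.638270172585321
```

```bash
python3 -m inch '0 0.181 -0.922 0.033 0 0 0.64;0 0.181 -0.922 0.033 0 0 0.64;0 0.181 -0.922 0.033 0 0 0.64;0 0.181 -0.922 0.033 0 0 0.64;0 0.181 -0.922 0.033 0 0 0.64;0 0.181 -0.922 0.033 0 0 0.64;0 0.181 -0.922 0.033 0 0 0.64;0 0.181 -0.922 0.033 0 0 0.64;0 0.181 -0.922 0.033 0 0 0.64;0 0.181 -0.922 0.033 0 0 0.64'
python3 look.py wrist 4;python3 look.py top 4; python3 - <<'E'
from h import *
f=load("/tmp/top4.npz");P=cloud(f)
for nm,x,y,zz in [("jar",.538,.218,.086),("pk",.48,.2155,.086),("blk",.492,-.058,.08)]:
    k=P[(f["range_z"]>0)&(abs(P[...,2]-zz)<.006)&(np.hypot(P[...,0]-x,P[...,1]-y)<.027)]
    if len(k): print(nm,len(k),k.mean(0))
go([.492,-.058,.048],-216.8)
E
```

```text
t: 8.6
eef_pos: [0.4911, -0.0582, 0.1484]
ee_rot: [-3.141, -0.001, 2.5]
force: [0.1, -1.0, -6.3]
width: 0.0877
jar 457 [0.53810299 0.21672969 0.08666211]
pk 469 [0.48000098 0.21593919 0.08660038]
shift [-0.002  0.002  0.336] turn [-0.    -0.     0.001] dist mm 101 rows~ 2.0158883740597537
```

View pics/wrist4.png

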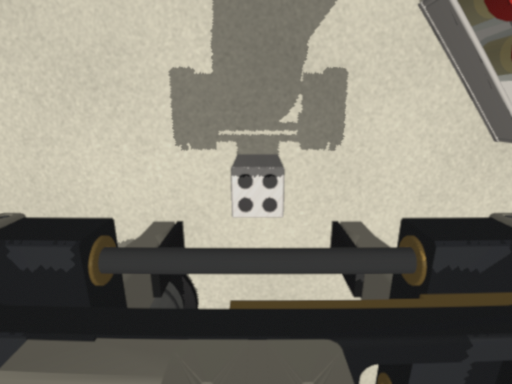

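View pics/top4.png

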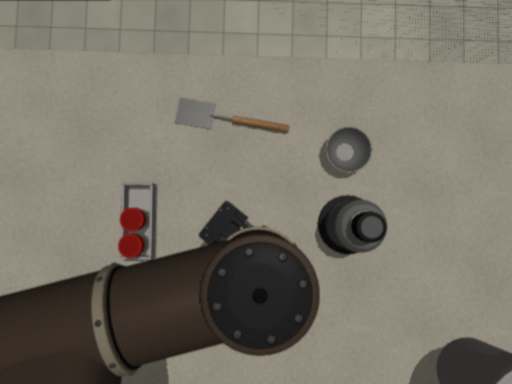

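The top view shows both jars upright in the box at (133,219) and (131,245). In the wrist view the block's top spans u 232–284, square to the jaws and centred. Going down to grip it.

```bash
python3 -m inch '0 -0.002 0 0.336 0 0 0;0 -0.002 0 0.336 0 0 0;0 -0.002 0 0.336 0 0 0;0 -0.002 0 0.336 0 0 0;0 -0.002 0 0.336 0 0 0;0.7 -0.002 0 0.336 0 0 0;0.7 -0.002 0 0.336 0 0 0;0.7 -0.002 0 0.336 0 0 0;0.7 -0.002 0 0.336 0 0 0;0.7 -0.002 0 0.336 0 0 0;0.7 -0.002 0 0.336 0 0 0;0.7 -0.002 0 0.336 0 0 0' 35
python3 -m inch '0.7 0 0 -0.15 0 0 0;0.7 0 0 -0.35 0 0 0;0.7 0 0 -0.38 0 0 0;0.7 0 0 -0.38 0 0 0;0.7 0 0 -0.38 0 0 0'
python3 -c "
from h import *
go([.592,.218,.16],-178.7)"
```

```text
t: 9.9
eef_pos: [0.4919, -0.0593, 0.0485]
ee_rot: [3.141, 0.0, 2.499]
force: [0.7, -0.7, -5.4]
width: 0.0478
t: 10.4
eef_pos: [0.4904, -0.0593, 0.1609]
ee_rot: [-3.141, -0.002, 2.498]
force: [-0.4, -0.3, -11.7]
width: 0.0477
shift [0.283 0.943 0.003] turn [-0.    -0.002 -0.636] dist mm 295 rows~ 5.906517853497288
```

```bash
python3 -m inch '0.7 0.283 0.943 0 0 0 -0.636;0.7 0.283 0.943 0 0 0 -0.636;0.7 0.283 0.943 0 0 0 -0.636;0.7 0.283 0.943 0 0 0 -0.636;0.7 0.283 0.943 0 0 0 -0.636;0.7 0.283 0.943 0 0 0 -0.636;0.7 0.283 0.943 0 0 0 -0.636;0.7 0.283 0.943 0 0 0 -0.636;0.7 0.283 0.943 0 0 0 -0.636;0.7 0.283 0.943 0 0 0 -0.636;0.7 0.283 0.943 0 0 0 -0.636'
python3 look.py wrist 5;python3 look.py scene 5
python3 - <<'E'
from h import *
i=cv2.imread("pics/scene5.png")
cv2.imwrite("pics/scene5z.png",cv2.resize(i[60:180,190:330],None,fx=5,fy=5,interpolation=cv2.INTER_CUBIC))
go([.592,.2175,.06],-178.7)
E
```

```text
t: 11.5
eef_pos: [0.593, 0.2169, 0.1623]
ee_rot: [-3.142, -0.0, -3.119]
force: [-0.4, -1.5, -11.0]
width: 0.0473
shift [0.004 0.001 0.342] turn [ 0.  0. -0.] dist mm 103 rows~ 2.0534727664594863
```

View pics/wrist5.png

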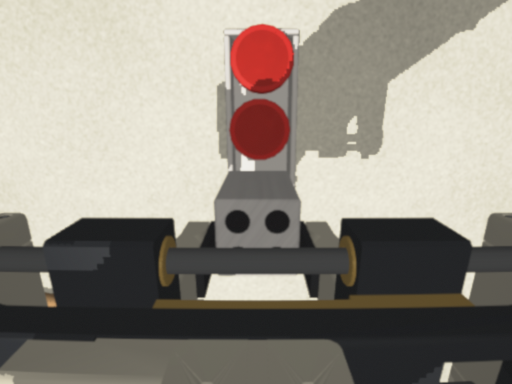

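View pics/scene5z.png

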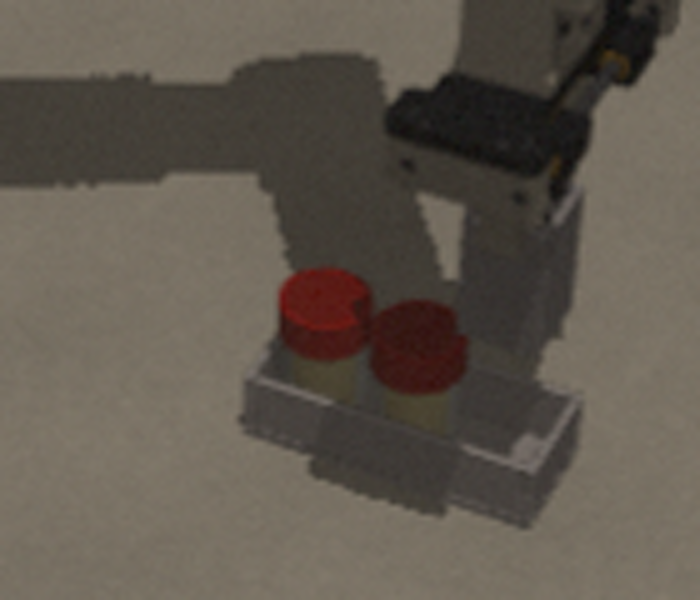

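The block is square to the box and over its free end. I'll go down in stages, watching the force.

```bash
python3 -m inch '0.7 0.002 0.002 0.07 0 0 0;0.7 0.002 0.002 0.14 0 0 0;0.7 0.002 0.002 0.18 0 0 0;0.7 0.002 0.002 0.21 0 0 0;0.7 0.002 0.002 0.21 0 0 0'; python3 look.py wrist 6; python3 look.py scene 6; python3 - <<'E'
from h import *
i=cv2.imread("pics/scene6.png")
cv2.imwrite("pics/scene6z.png",cv2.resize(i[60:180,190:330],None,fx=5,fy=5,interpolation=cv2.INTER_CUBIC))
E
```

```text
t: 12.1
eef_pos: [0.5922, 0.2181, 0.0984]
ee_rot: [-3.141, -0.001, -3.119]
force: [0.2, -1.6, -10.8]
width: 0.0477
```

View pics/scene6z.png

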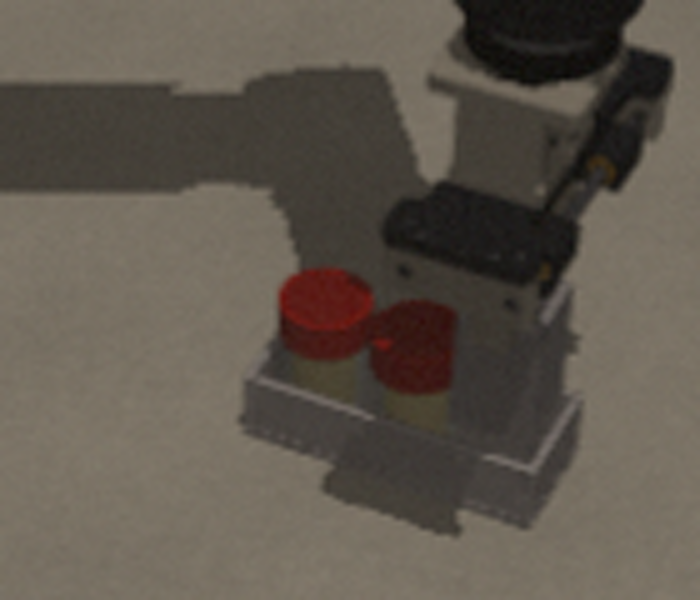

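View pics/wrist6.png

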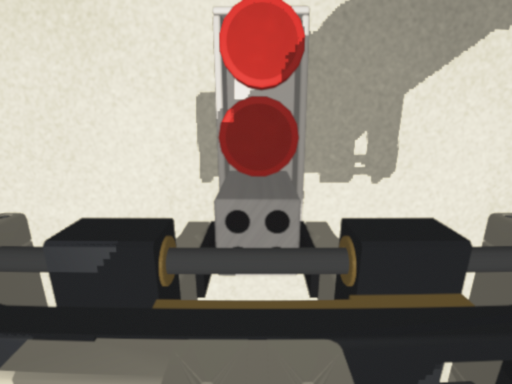

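The block's lower end is past the jar's lid without touching it, and is now just above the rim. Continuing down.

```bash
python3 -m inch '0.7 0 0 0.02 0 0 0;0.7 0 0 0.04 0 0 0;0.7 0 0 0.06 0 0 0;0.7 0 0 0.06 0 0 0'; python3 -m inch '0.7 0 0 0.03 0 0 0;0.7 0 0 0.055 0 0 0;0.7 0 0 0.075 0 0 0;0.7 0 0 0.075 0 0 0'
```

```text
t: 12.6
eef_pos: [0.5919, 0.2182, 0.0802]
ee_rot: [-3.141, -0.002, -3.118]
force: [0.1, -0.3, -11.5]
width: 0.0474
t: 13.0
eef_pos: [0.5919, 0.2181, 0.0575]
ee_rot: [-3.14, -0.002, -3.118]
force: [-0.9, 0.2, -11.8]
width: 0.0475
```

```bash
python3 -m inch '0.7 0 0 0.005 0 0 0;0.7 0 0 0.010 0 0 0;0.7 0 0 0.012 0 0 0;0.7 0 0 0.012 0 0 0'; python3 look.py scene 7; python3 - <<'E'
from h import *
i=cv2.imread("pics/scene7.png")
cv2.imwrite("pics/scene7z.png",cv2.resize(i[60:180,190:330],None,fx=5,fy=5,interpolation=cv2.INTER_CUBIC))
E
```

```text
t: 13.4
eef_pos: [0.5927, 0.2186, 0.0553]
ee_rot: [3.141, 0.0, -3.118]
force: [0.1, -0.1, -10.7]
width: 0.0474
```

View pics/scene7z.png

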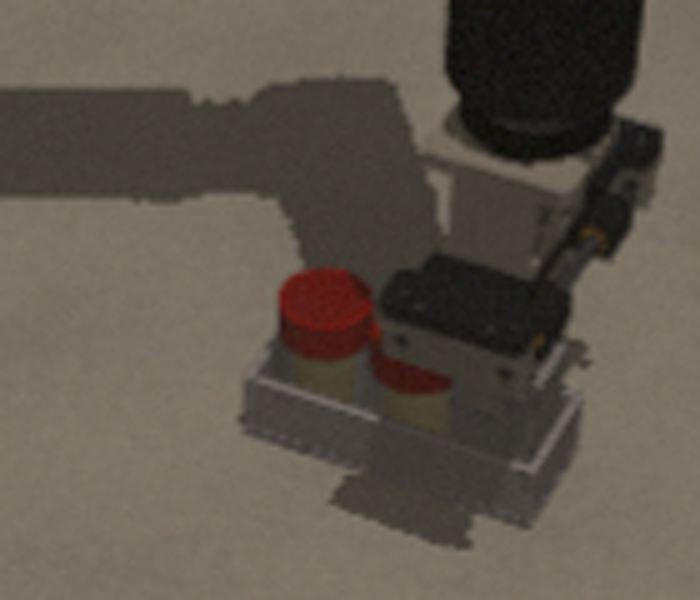

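```bash
python3 -m inch '0.7 0 0 0.004 0 0 0;0.7 0 0 0.005 0 0 0;0.7 0 0 0.005 0 0 0'
```

```text
t: 13.75
eef_pos: [0.593, 0.2188, 0.0545]
ee_rot: [3.141, 0.001, -3.118]
force: [-0.6, -0.8, -4.3]
width: 0.0475
```

Contact with the floor: the vertical force dropped by 6 N. Releasing and rising.

```bash
python3 -m inch '0.4 0 0 0 0 0 0;0.2 0 0 0 0 0 0;0.1 0 0 0 0 0 0;0 0 0 0 0 0 0;0 0 0 -0.15 0 0 0;0 0 0 -0.35 0 0 0;0 0 0 -0.6 0 0 0;0 0 0 -0.7 0 0 0;0 0 0 -0.7 0 0 0'; python3 look.py wrist 8; python3 - <<'E'
from h import *
go([.56,-.03,.265],-148)
E
```

```text
t: 14.65
eef_pos: [0.5948, 0.2193, 0.2707]
ee_rot: [3.138, 0.008, -3.118]
force: [0.1, -1.0, -6.8]
width: 0.0876
shift [ 0.136 -0.828  0.014] turn [ 0.002  0.009 -0.511] dist mm 252 rows~ 5.03784130198162
```

View pics/wrist8.png

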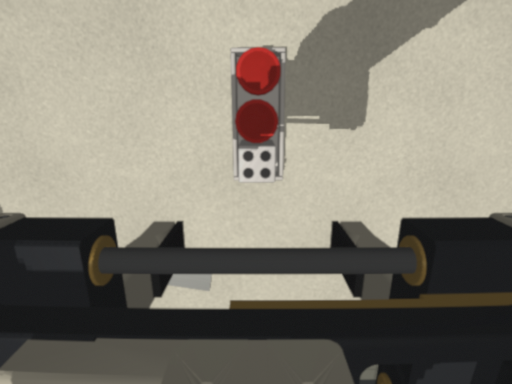

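All three items stand in a row in the box: lids at (258,70) and (257,121), block at (257,163). Now the cap.

```bash
python3 -m inch '0 0.136 -0.828 0.014 0 0 -0.511;0 0.136 -0.828 0.014 0 0 -0.511;0 0.136 -0.828 0.014 0 0 -0.511;0 0.136 -0.828 0.014 0 0 -0.511;0 0.136 -0.828 0.014 0 0 -0.511;0 0.136 -0.828 0.014 0 0 -0.511;0 0.136 -0.828 0.014 0 0 -0.511;0 0.136 -0.828 0.014 0 0 -0.511'; python3 look.py top 9; python3 - <<'E'
from h import *
go([.54,-.281,.265],-117.5)
f=load("/tmp/top9.npz");P=cloud(f)
for nm,x,y,zz in [("blk",.592,.218,.086),("jar",.538,.218,.086),("pk",.48,.2155,.086),("cap",.5395,-.28,.192)]:
    k=P[(f["range_z"]>0)&(abs(P[...,2]-zz)<.006)&(np.hypot(P[...,0]-x,P[...,1]-y)<.035)]
    if len(k): print(nm,len(k),k.mean(0))
E
```

```text
t: 15.5
eef_pos: [0.5575, -0.0304, 0.2588]
ee_rot: [3.141, -0.001, -2.583]
force: [0.3, 0.1, -6.1]
width: 0.0878
shift [ 0.494 -0.678 -0.02 ] turn [ 0.001 -0.    -0.508] dist mm 252 rows~ 5.035325037782919
cap 757 [ 0.5394547  -0.28024368  0.19263588]
```

```bash
python3 -m inch '0 0.494 -0.678 -0.02 0 0 -0.508;0 0.494 -0.678 -0.02 0 0 -0.508;0 0.494 -0.678 -0.02 0 0 -0.508;0 0.494 -0.678 -0.02 0 0 -0.508;0 0.494 -0.678 -0.02 0 0 -0.508;0 0.494 -0.678 -0.02 0 0 -0.508;0 0.494 -0.678 -0.02 0 0 -0.508;0 0.494 -0.678 -0.02 0 0 -0.508'; python3 look.py wrist 10; python3 look.py top 10; python3 - <<'E'
from h import *
from station import arm
print(np.round(arm.get_state()["q"],2))
go([.54,-.281,.158],-117.5)
f=load("/tmp/top10.npz");P=cloud(f)
for nm,x,y,zz in [("blk",.592,.218,.086),("jar",.538,.218,.086),("pk",.48,.2155,.086)]:
    k=P[(f["range_z"]>0)&(abs(P[...,2]-zz)<.006)&(np.hypot(P[...,0]-x,P[...,1]-y)<.028)]
    if len(k): print(nm,len(k),k.mean(0))
E
```

```text
t: 16.35
eef_pos: [0.5401, -0.2809, 0.2649]
ee_rot: [3.141, 0.0, -2.051]
force: [-1.1, -1.3, -7.5]
width: 0.0879
[-0.16  0.22 -0.05 -0.   -1.31 -0.32]
shift [ 0.002 -0.     0.358] turn [0.    0.    0.001] dist mm 107 rows~ 2.1475888656509396
blk 447 [0.59159032 0.21741855 0.08642359]
jar 471 [0.53809918 0.21608891 0.08653087]
pk 473 [0.48012583 0.21628614 0.08638611]
```

View pics/wrist10.png

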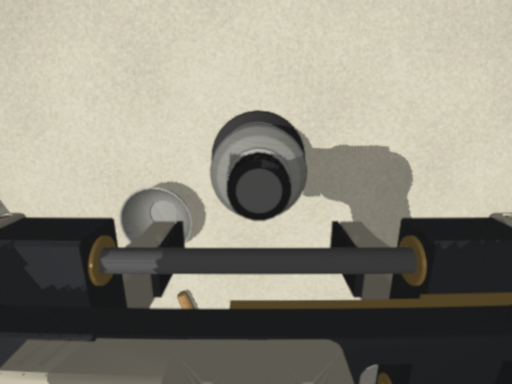

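View pics/top10.png

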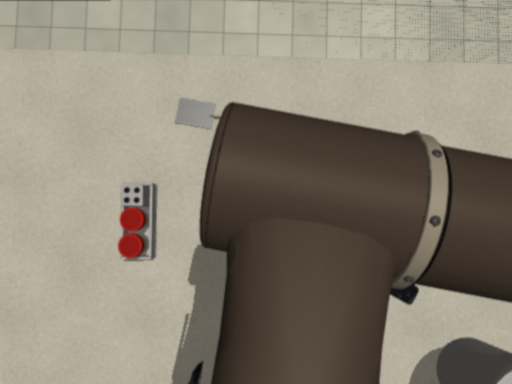

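The packed items' top heights all match the floor (0.086 m). In the wrist view the cap top is at (259,187).

```bash
python3 - <<'E'
from h import *
f=load("/tmp/wrist10.npz");P=cloud(f,f["T"])
m=(f["range_z"]>0)&(abs(P[...,2]-.192)<.006)&(np.hypot(P[...,0]-.54,P[...,1]+.281)<.04)
p=P[m];print(m.sum(),p.mean(0))
c,_=cv2.findContours(m.astype(np.uint8),0,1);c=max(c,key=cv2.contourArea).reshape(-1,2)
xy=onplane(f,c,.192,f["T"])[:,:2];print(circ(xy),cv2.minEnclosingCircle(xy.astype(np.float32)))
m=(f["range_z"]>0)&(abs(P[...,2]-.15)<.004)&(np.hypot(P[...,0]-.54,P[...,1]+.281)<.06)
print(P[m].mean(0),P[m].min(0),P[m].max(0))
E
```

```text
3193 [ 0.536615   -0.28263211  0.19202297]
(array([ 0.53691956, -0.28198208]), np.float64(0.0293080463514508)) ((0.5368824601173401, -0.2820434272289276), 0.029959701001644135)
[ 0.52695189 -0.30191255  0.14913425] [ 0.50268022 -0.31617049  0.14601161] [ 0.57006242 -0.26168439  0.15339939]
```

```bash
python3 -c "
from h import *
go([.539,-.2812,.157],-117.5)"; python3 -m inch '0 0.003 -0.002 0.15 0 0 0;0 0.003 -0.002 0.25 0 0 0;0 0.003 -0.002 0.33 0 0 0;0 0.003 -0.002 0.36 0 0 0;0 0.003 -0.002 0.36 0 0 0;0 0.003 -0.002 0.36 0 0 0'; python3 -c "
from station import arm
s=arm.get_state();print(s['force'],s['moment'])"
```

```text
shift [0.005 0.002 0.361] turn [0.    0.    0.001] dist mm 108 rows~ 2.167757400454698
t: 17.05
eef_pos: [0.5409, -0.2826, 0.159]
ee_rot: [-3.14, 0.0, -2.05]
force: [0.0, -1.3, -6.3]
width: 0.0874
[ 0.04779161 -1.26861758 -6.26028634] [-0.55762433  0.09038349  0.04441902]
```

```bash
python3 -m inch '0.15 0.003 0.004 0.003 0 0 0;0.25 0.003 0.004 0.003 0 0 0;0.4 0.003 0.004 0.003 0 0 0;0.5 0.003 0.004 0.003 0 0 0;0.5 0.003 0.004 0.003 0 0 0;0.5 0.003 0.004 0.003 0 0 0;0.5 0.003 0.004 0.003 0 0 0' 10;  python3 -c "
from station import arm
s=arm.get_state();print(s['force'],s['moment'])"; python3 look.py scene 11;  python3 look.py wrist 11
```

```text
t: 17.75
eef_pos: [0.5383, -0.2831, 0.157]
ee_rot: [-3.142, -0.0, -2.051]
force: [-2.8, 1.4, -1.8]
width: 0.0596
[-2.78781164  1.43530066 -1.83423307] [ 0.17973921  1.08262274 -0.02847903]
```

View pics/scene11.png

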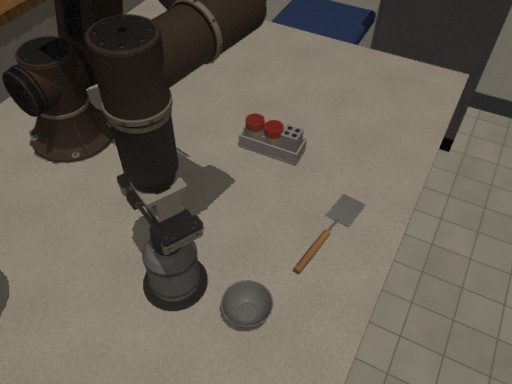

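View pics/wrist11.png

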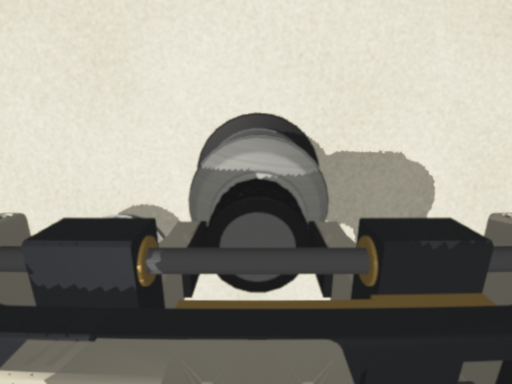

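The cap is gripped (59.6 mm) and well centred. I'll firm the grip a little and test a small counter-clockwise turn, reading the moment.

```bash
python3 -m inch '0.5 0 0 0 0 0 0;0.5 0 0 0 0 0 0;0.5 0 0 0 0 0 -0.025;0.5 0 0 0 0 0 -0.05;0.5 0 0 0 0 0 -0.05' 25;  python3 -c "
from station import arm
s=arm.get_state();print(s['force'],s['moment'],s['ee_rot'])"
python3 -m inch '0.5 0 0 0 0 0 -0.025;0.5 0 0 0 0 0 -0.05;0.5 0 0 0 0 0 -0.05';  python3 -c "
from station import arm
s=arm.get_state();print(s['force'],s['moment'],s['ee_rot'])"
```

```text
t: 18.35
eef_pos: [0.5382, -0.2827, 0.157]
ee_rot: [3.141, 0.0, -1.997]
force: [-4.7, 3.7, 3.2]
width: 0.0593
[-4.67669246  3.67328427  3.19964789] [ 1.35623377  1.81036868 -0.29010341] [ 3.14141389e+00  4.68064600e-04 -1.99724479e+00]
t: 18.65
eef_pos: [0.5383, -0.2826, 0.1569]
ee_rot: [3.142, 0.001, -1.946]
force: [-3.5, 4.5, 1.9]
width: 0.0591
[-3.52795027  4.53397731  1.86657736] [ 1.42660234  1.6519204  -0.82113635] [ 3.14157604e+00  9.07225058e-04 -1.94583403e+00]
```

The moment climbs from -0.29 to -0.82 N m in 6°, which suggests the hard stop. Now the other way, to about 6° beyond the start.

```bash
python3 -m inch '0.5 0 0 0 0 0 0.05;0.5 0 0 0 0 0 0.1;0.5 0 0 0 0 0 0.1';  python3 -c "
from station import arm
s=arm.get_state();print(s['force'],s['moment'],s['ee_rot'])"
python3 -m inch '0.5 0 0 0 0 0 0.05;0.5 0 0 0 0 0 0.1;0.5 0 0 0 0 0 0.1';  python3 -c "
from station import arm
s=arm.get_state();print(s['force'],s['moment'],s['ee_rot'])"
```

```text
t: 18.95
eef_pos: [0.5386, -0.2832, 0.1569]
ee_rot: [-3.141, -0.0, -2.051]
force: [-3.5, 1.2, 1.5]
width: 0.0593
[-3.45405978  1.2373762   1.45889315] [ 0.18513457  1.19438793 -0.12248248] [-3.14098064e+00 -8.06294748e-05 -2.05081336e+00]
t: 19.25
eef_pos: [0.5383, -0.2834, 0.1569]
ee_rot: [-3.141, -0.0, -2.155]
force: [-3.6, 0.5, 1.3]
width: 0.0593
[-3.58294377  0.53857249  1.31152827] [-0.43270334  1.43985021 -0.1036459 ] [-3.14129709e+00 -4.26280131e-04 -2.15463378e+00]
```

Clockwise turns freely (-0.10 N m), so the thread is left-handed. Continuing clockwise in steps and watching the forces.

```bash
python3 -m inch '0.5 0 0 0 0 0 0.08;0.5 0 0 0 0 0 0.16;0.5 0 0 0 0 0 0.24;0.5 0 0 0 0 0 0.32;0.5 0 0 0 0 0 0.32';  python3 -c "
from station import arm
s=arm.get_state();print(s['force'],s['moment'],s['ee_rot'])"
```

```text
t: 19.75
eef_pos: [0.538, -0.2832, 0.1569]
ee_rot: [3.141, -0.0, -2.491]
force: [-5.0, 0.2, 2.7]
width: 0.0595
[-5.03766081  0.22262539  2.69855859] [ 0.13777944  1.77426229 -0.13951728] [ 3.14145857e+00 -4.08670401e-04 -2.49075197e+00]
```

```bash
python3 -m inch '0.5 0 0 0 0 0 0.1;0.5 0 0 0 0 0 0.2;0.5 0 0 0 0 0 0.3;0.5 0 0 0 0 0 0.4;0.5 0 0 0 0 0 0.5;0.5 0 0 0 0 0 0.5';  python3 -c "
from station import arm
s=arm.get_state();print(s['force'],s['moment'],s['ee_rot'])"
python3 -m inch '0.5 0 0 0 0 0 0.1;0.5 0 0 0 0 0 0.2;0.5 0 0 0 0 0 0.3;0.5 0 0 0 0 0 0.4;0.5 0 0 0 0 0 0.47;0.5 0 0 0 0 0 0.47';  python3 -c "
from station import arm
s=arm.get_state();print(s['force'],s['moment'],s['ee_rot'],s['q'])"
```

```text
t: 20.35
eef_pos: [0.5376, -0.283, 0.1569]
ee_rot: [3.141, -0.001, -3.015]
force: [-6.5, 1.8, 3.5]
width: 0.0592
[-6.45077707  1.83243706  3.45708569] [ 0.57091192  2.24040676 -0.15371818] [ 3.14129418e+00 -1.03194868e-03 -3.01522242e+00]
t: 20.95
eef_pos: [0.5375, -0.2827, 0.1569]
ee_rot: [3.142, -0.001, 2.777]
force: [-6.8, 4.1, 4.8]
width: 0.0591
[-6.75059446  4.0982539   4.8390275 ] [ 1.00957437  2.40571926 -0.16272631] [ 3.14155135e+00 -1.40943959e-03  2.77696664e+00] [-1.63125410e-01  2.83826400e-01 -2.09218568e-01 -3.65895773e-04
 -1.07912404e+00 -1.77212400e+00]
```

The tool has turned about 83° clockwise with no stop. Small test lift.

```bash
python3 -m inch '0.5 0 0 -0.005 0 0 0;0.5 0 0 -0.01 0 0 0;0.5 0 0 -0.015 0 0 0;0.5 0 0 -0.02 0 0 0;0.5 0 0 -0.02 0 0 0'; python3 -c "
from station import arm
s=arm.get_state();print(s['force'],s['moment'],s['ee_rot'],s['width'])"
```

```text
t: 21.45
eef_pos: [0.5378, -0.2827, 0.162]
ee_rot: [3.141, -0.002, 2.777]
force: [-1.6, 2.2, -10.3]
width: 0.059
[ -1.60148554   2.23541821 -10.27483724] [0.52803714 1.16354645 0.0087964 ] [ 3.14131593e+00 -1.66821326e-03  2.77663821e+00] 0.0590366878573603
```

```bash
python3 -m inch '0.5 0 0 -0.02 0 0 0;0.5 0 0 -0.04 0 0 0;0.5 0 0 -0.06 0 0 0;0.5 0 0 -0.06 0 0 0';python3 -m inch '0.5 0 0 -0.05 0 0 0;0.5 0 0 -0.1 0 0 0;0.5 0 0 -0.15 0 0 0;0.5 0 0 -0.18 0 0 0;0.5 0 0 -0.19 0 0 0;0.5 0 0 -0.19 0 0 0;0.5 0 0 -0.19 0 0 0'; python3 look.py scene 12; python3 look.py wrist 12; python3 look.py top 12; python3 -c "
from h import *
go([.539,-.281,.237],-200.9)
from station import arm
s=arm.get_state();print(s['force'],s['moment'],s['ee_rot'],s['width'])
i=cv2.imread('pics/scene12.png')
cv2.imwrite('pics/scene12z.png',cv2.resize(i[130:350,90:300],None,fx=2.7,fy=2.7,interpolation=cv2.INTER_CUBIC))"
```

```text
t: 21.85
eef_pos: [0.5401, -0.2839, 0.183]
ee_rot: [-3.141, 0.005, 2.777]
force: [-0.1, -0.2, -8.3]
width: 0.0588
t: 22.55
eef_pos: [0.5381, -0.2829, 0.237]
ee_rot: [3.141, -0.001, 2.776]
force: [-1.3, -1.0, -8.3]
width: 0.0591
shift [-0.     0.007 -0.   ] turn [-0.    -0.001 -0.   ] dist mm 2 rows~ 0.04346215112141107
[-0.80776559 -1.02013062 -8.43694615] [-0.62816829  0.03189799  0.00134869] [-3.14146471e+00 -1.08301128e-03  2.77636957e+00] 0.059321237042655545
```

View pics/scene12z.png

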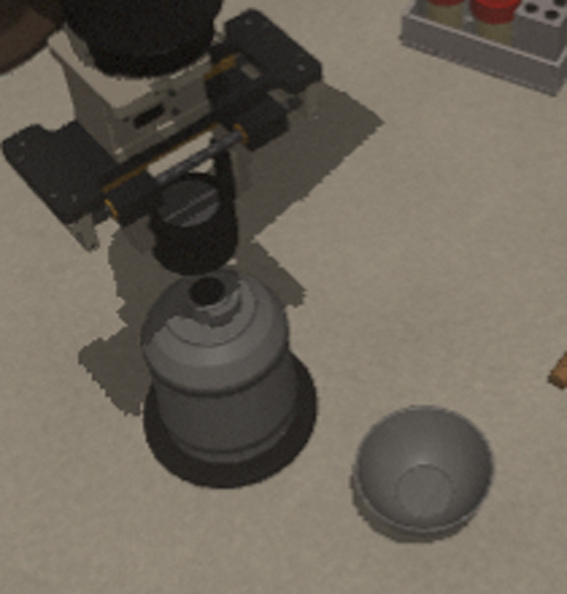

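View pics/wrist12.png

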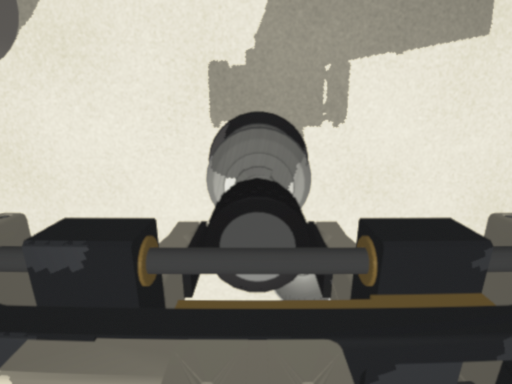

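View pics/top12.png

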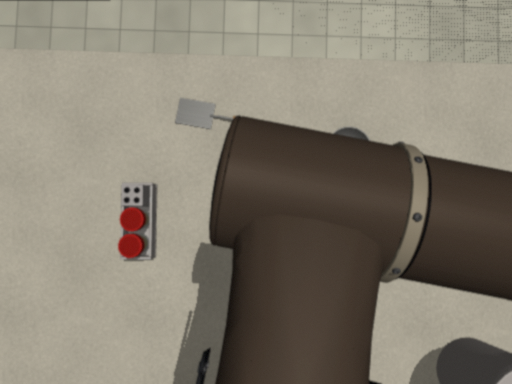

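The cap is off and held level above the open neck, and the bowl, spatula and box look unchanged. I'll check the cap's height with the scene and wrist depth.

```bash
python3 - <<'E'
from h import *
for n in ["wrist12","scene12"]:
    f=load(f"/tmp/{n}.npz");P=cloud(f,f.get("T"))
    m=(f["range_z"]>0)&(abs(P[...,2]-.272)<.02)&(np.hypot(P[...,0]-.539,P[...,1]+.281)<.024)
    p=P[m]; h,e=np.histogram(p[:,2],bins=np.arange(.25,.295,.003)); print(n,m.sum(),np.median(p,0),h)
    A=p[abs(p[:,2]-np.median(p[:,2]))<.004]; c=np.linalg.lstsq(np.c_[A[:,:2]-A[:,:2].mean(0),np.ones(len(A))],A[:,2],rcond=None)[0]; print("tilt deg",np.degrees(c[:2]),c[2])
for n in ["scene0","scene12"]:
    f=load(f"/tmp/{n}.npz");P=cloud(f)
    m=(f["range_z"]>0)&(P[...,2]>.015)&(np.hypot(P[...,0]-.717,P[...,1]+.272)<.07)&(P[...,2]<.06); print("bowl",P[m].min(0),P[m].max(0))
a=load("/tmp/scene0.npz")["img"].astype(int);b=load("/tmp/scene12.npz")["img"].astype(int)
print("spatula diff",abs(a-b)[190:275,290:370].mean())
E
```

```text
wrist12 3322 [ 0.53077216 -0.27864669  0.27204123] [   0    0    0    0    0    0  138 3181    3    0    0    0    0    0]
tilt deg [-0.41437031 -0.32134868] 0.2720377002648749
scene12 379 [ 0.54116785 -0.28098232  0.27175775] [  0   0   0   0   0   0  89 271  19   0   0   0   0   0]
tilt deg [0.08693784 0.01513726] 0.2718590332178987
bowl [ 0.66219511 -0.32714026  0.01503099] [ 0.77257264 -0.21744497  0.05032573]
bowl [ 0.66253183 -0.327058    0.01501253] [ 0.77294586 -0.21720062  0.05010114]
spatula diff 17.63495098039216
```

```bash
python3 - <<'E'
from h import *
for n in ["scene0","scene12"]:
    b=load(f"/tmp/{n}.npz")["img"][185:280,285:375]
    h=cv2.cvtColor(b,cv2.COLOR_RGB2HSV); m=(h[...,1]>110); v,u=np.nonzero(m); print(n,m.sum(),u.mean()+285,v.mean()+185,b.mean())
E
```

```text
scene0 374 311.18716577540107 251.55080213903744 105.70557504873294
scene12 373 311.1313672922252 251.57640750670242 123.57270955165691
```

The spatula hasn't moved (the difference was only in exposure), the bowl hasn't moved, and the cap top is at 0.272 m, 80 mm up. Handing in.

```bash
python3 -c "
from station import arm
print(arm.job_done())"
```

```text
the job is handed in; nothing more can be done
None
```

The job is done and handed in at about 23 s of the 72 s allowed; no verdict was reported.

- **Packing:** The loose jar is in the middle of the freezing box and the cold block is at its +x end, beside the jar already there. All three tops measured about 86 mm, so they stand upright on the floor.
- **Cap:** The thread is left-handed. Counter-clockwise, the moment climbed to about 0.8 N m within 6°. Clockwise it turned freely at about 0.15 N m, and I turned it about 83°, then lifted it straight up.
- **Final hold:** The gripper still holds the cap over the flask. Its top is at 272 mm, 80 mm above where it started, and level to within about half a degree.
- **Bystanders:** The bowl and the spatula measured the same as at the start.

**Disagreements:**
- The wrist camera placed things about 3 mm off the top camera. I went mainly by the top camera for the jar and block, and by an average of the views for the cap.
- A plain image comparison first suggested a change around the spatula. It was only image brightness; the handle's position agreed to within 0.1 pixel.

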